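# Try a salvaged filler cap on the thread gauge and sort it

### The arm

A 6-joint arm with a two-finger parallel gripper is mounted at the origin on the work surface. World frame = base frame: x ahead of the robot, y to its left, z up, the work surface at z = 0. Lengths are in m, angles in degrees, forces in N, time in s.
With the tool pointing down it reaches from about 0.4 to 0.825 m from the base axis. Payload 7 kg.
Tool frame: the origin (TCP) lies midway between the tips of the shut fingers; the grasp point (between the pads) lies r.grip_depth behind it (r.grip_depth is the distance from the TCP to the grasp point, in m); z points along the fingers, y is the direction in which the jaws open and shut (so a half turn about z gives the same grasp; the last joint's range is limited). The gripper opens to 88 mm and grips with 3 to 60 N. Pads are 19 mm wide; open, the fingers measure 130 mm over their backs; the gripper's body (78 mm by 193 mm) begins 47 mm behind the grasp point.
Start: joints at [-54.597, 20.546, 0.682, 0, -70.136, -16.507], TCP at [0.219, -0.639, 0.227] pointing down, gripper open.
Joint ranges: [-176.03, 176.03], [-82.01, 121.73], [-58.28, 71.71], [-173.87, 95.51], [-174.79, -0.11], [-173.66, 173.66]. Speed limits (degrees/s): [136.94, 136.94, 172.46, 180, 180, 180].

### API

Orientations are given as [roll, pitch, yaw] about the fixed x, y, z axes, in that order (R = Rz(yaw) Ry(pitch) Rx(roll)).
In Python, from plant import r, imaging, close_job gives the robot as it stands.
- The arm moves only by the tool step_arm, never from a script. Its argument "commands" is a list of rows, each a list of 2 entries, a list of its own where there are three numbers: the shift along the tool's x, y, z in mm, then the turn about the tool's z in degrees. In form: [[[x, y, z], twist], ...]. A call has 1 to 20 rows; each row shifts and turns the commanded pose from where the row before left it, along the tool's axes as they then stand; what a row does not reach is not made up. A row lasts 1/8 s, in which the tool goes at most 62.5 mm and 10.7 degrees, less where a joint would pass 70% of its speed; a pose out of reach is approached as far as the arm can. A call with a gripper value outside its range is refused whole. "gripper" is the closure, from 0 (fully open) to 1 (shut), set as the call begins (left out, the last holds). The fingers move at their own pace and stop on an object; "grip_force" is the grip in N (left out, the last holds). Time passes only in rows, so rows that do not move let the fingers close. It gives the time, the measured TCP pose, the force and the opening at its end, in the units of the state.
- r.get_state(): the state, without advancing time (a new reading comes with each control period).
- imaging.capture(name): name is "scene" or "side" or "wrist"; returns a dict with "img" (384x512x3 uint8, red, green, blue), "z_map" (384x512 float32, m along the optical axis (not along the pixel's ray), 0 where there is no reading), "vfov" (degrees; the focal length in pixels is half the picture's height over the tangent of half this angle, whatever the lens; pixels are square), "cx", "cy" (the principal point, pixels), "extrinsics" (4x4, takes a point from camera to world coordinates); the wrist camera has in their place "T_tool_cam" (4x4, takes a point from camera to tool coordinates, whose origin is the TCP and whose axes are the flange's). Camera axes: x right, y down, z forward; pixel columns grow to the right and rows downward; lengths in m; the calibration is good to about 2 mm. The wrist camera is an equidistant fisheye: a pixel r from the principal point sees the ray r / f radians off the axis. A picture is of the moment at which its call begins: read the wrist's pose just before it.
- close_job(): hands the job in, once; it reports no verdict.
The state is a dict: "time_s": time; "joints": joint angles; "qd": joint speeds; "joint_torque": joint torques, N m; "tcp_pos": TCP position; "eef_rot": TCP orientation; "contact_force": force on the tool from outside, world axes, zero at the start; "moment": the same for the moment, N m; "gripper_width": finger opening in m.
Only numpy, scipy, OpenCV 4.12 (cv2) and the standard library are available. Lean on these libraries where they do the work, as an engineer would, in place of code of your own. Each camera call takes 0.05 s, during which the arm holds its last target.

### The job

Take the cap from the front place of the plywood board (the end with the dark hole mark, nearest the robot), set it on the steel thread gauge and screw it gently clockwise until it stops, without forcing it. Then unscrew it again and stand it upright in the rectangular cardboard tray if it had turned fully home, or in the round steel tub if it had stopped short. Leave the other cap standing on its place on the board.

Things in the scene. Friction and masses are not known exactly. Their poses are not given: they have to be found in the camera images.
- front_place (a point): Centre, half-way up, of the cap to be tried, where it stands at the start (a point of the fixed board: it stays when the cap leaves). x: along the board to the rear place; the cap's bar lies along x within 0.05 rad. Cap: grey plastic, 90 g, round skirt 56 mm wide, 36 mm tall, open below; on top a bar 46 long, 14 wide, 24 mm tall to grip. Its rim is 30 mm below this point.
- rear_place (a point): Same point of the rear place, 110 mm from the front one: centre of the other cap, which looks alike and stays. In a cap's skirt (bore 47 mm), under the bar's two ends, two lugs 6 mm wide stand inward to 32 mm apart, starting 3 mm above the rim: 6 mm tall on a good cap, too tall for the thread on a bad one, unseen from outside. One cap is good, one bad; either may be in front.
- rack: The fixed plywood board that holds the caps, 230 (x) x 95 x 15 mm, a dark hole mark at its front end (-x); origin at the centre of its underside. Each cap stands with its rim on the board over a wooden stub 24 mm wide and 8 mm high.
- gauge: Fixed steel thread gauge; origin on its axis at the work surface, z up. A round foot 96 mm wide and 12 mm tall carries an upright plug 42 mm wide over its thread, nose 44 mm above the origin. Two open slots at its +x and -x sides, each with a bright radial line on the foot, let the lugs in from above: the cap goes on with its bar along the gauge's x axis, within 0.25 rad. It comes off only when turned back to the slots.
- shoulder (a point): On the gauge's axis at the top of its foot (the shoulder). Two-start thread: clockwise from above goes down 7 mm per rad. Set on, a cap's rim is about 10 mm above this point. A good cap turns 1.25 rad clockwise from bar-along-x to a hard stop, fully home, rim about 1 mm above it; a bad one stops after about 0.55 rad, rim about 6 mm above it. The groove has 1 to 2 mm play in height.
- nose (a point): Top of the gauge's plug, on its axis, 32 mm above the shoulder. The gauge must not be loaded with more than 90 N in all (sum of its contacts); a turning moment of 0.2 to 0.5 N m shows the stop and is safe, 1 N m is too much; sliding in the thread takes under 0.15 N m. The robot may press down with some 3 to 6 N.
- tray: Fixed rectangular cardboard tray for good caps, 150 (x) x 130 (y) x 30 mm, walls and floor 4 to 5 mm; origin at the centre of its underside.
- tub: Fixed round steel tub for bad caps, 144 mm across at the rim, 30 mm tall, wall and floor 4 mm; origin at the centre of its underside.
Mind the look-alikes: they are no part of the job. Several things have the shape of the gauge; the one meant has the colours described above.

How it is judged:
By the outcome, as a careful person would: the job done as asked, in the order asked, and still so for the second after the job is handed in, with the robot touching nothing.
It also fails if it takes over 67 s, if anything falls off the work surface, if the arm or the gripper's body presses on something with over 40 N, if the wrist force passes 120 N, or if a joint passes its speed limit or range.

## Working session

There is one attempt and no reset: what is moved stays moved. The work goes in short steps, Python scripts to look and compute and a tool call to move; the robot and the scene stay as the last step left them, time stands still between calls to the robot, and variables do not carry over. Pictures are saved under pics/ and viewed, and the job is handed in when it is done.

Besides the shell and the picture viewer there is one more tool, called as name(argument=value, ...) on one line, values as JSON. step_arm: Moves the arm, as the interface text tells. Its arguments: {"type":"object","properties":{"commands":{"type":"array","items":{"type":"array"}},"gripper":{"type":"number"},"grip_force":{"type":"number"}},"required":["commands"]}

```bash
mkdir -p pics; ls
cat > h.py <<'E'
import numpy as np, cv2
from plant import r, imaging, close_job
from scipy.spatial.transform import Rotation as Ro
def cap(n):
    s=r.get_state(); c=imaging.capture(n); c['st']=s; c['f']=c['img'].shape[0]/2/np.tan(np.radians(c['vfov']/2)); c['name']=n
    if n=='wrist':
        T=np.eye(4); T[:3,:3]=Ro.from_euler('xyz',s['eef_rot'],degrees=True).as_matrix(); T[:3,3]=s['tcp_pos']
        c['E']=T@c['T_tool_cam']
    else: c['E']=c['extrinsics']
    return c
def ray(c,u,v):
    x=(u-c['cx']);y=(v-c['cy']);f=c['f']
    if c['name']=='wrist':
        q=np.hypot(x,y); th=q/f
        d=np.array([x/q*np.sin(th),y/q*np.sin(th),np.cos(th)])
    else: d=np.array([x/f,y/f,1.])
    return c['E'][:3,3], c['E'][:3,:3]@d
def onz(c,u,v,z):
    o,d=ray(c,u,v); return o+d*(z-o[2])/d[2]
def world(c):
    h,w=c['z_map'].shape; u,v=np.meshgrid(np.arange(w),np.arange(h)); Z=c['z_map']
    x=(u-c['cx']);y=(v-c['cy']);f=c['f']
    if c['name']=='wrist':
        q=np.hypot(x,y)+1e-9; th=q/f; d=np.stack([x/q*np.tan(th),y/q*np.tan(th),np.ones_like(q)],-1)
    else: d=np.stack([x/f,y/f,np.ones_like(Z)],-1)
    P=d*Z[...,None]; return P@c['E'][:3,:3].T+c['E'][:3,3]
def save(c,n,crop=None,k=1):
    im=c['img'][...,::-1]
    if crop: u0,v0,u1,v1=crop; im=im[v0:v1,u0:u1]
    im=cv2.resize(im,None,fx=k,fy=k,interpolation=cv2.INTER_CUBIC); cv2.imwrite('pics/'+n+'.png',im)
E
python3 - <<'E'
from h import *
print(r.get_state(), r.grip_depth)
for n in ['scene','side','wrist']:
    c=cap(n); save(c,n+'0',k=1.5); print(n,c['f'],c['cx'],c['cy'],c['E'].round(3).tolist())
    np.savez(''+n+'0.npz',**{k:v for k,v in c.items() if k not in('st',)})
E
```

```text
pics
{'time_s': 0.0, 'joints': array([-5.45952937e+01,  2.05933562e+01,  6.33525274e-01, -2.11037700e-02,
       -7.01338033e+01, -1.65069003e+01]), 'qd': array([-0.03902343,  0.07819045, -0.03167763, -0.06222179,  0.10147769,
        0.00870162]), 'joint_torque': array([-9.04949720e-04, -5.82715881e+01,  2.93052399e+01,  6.99751943e+00,
        6.87812339e-03, -1.35793598e-04]), 'tcp_pos': array([ 0.21844649, -0.63816629,  0.225596  ]), 'eef_rot': array([ 1.79904588e+02, -7.58613050e-03, -1.61109376e+02]), 'contact_force': array([-1.20375293,  0.50489323, -1.05497323]), 'moment': array([ 0.02457279,  0.01513074, -0.02221297]), 'gripper_width': 0.0877009127024487} 0.0188
scene 371.4201051627739 253.34711367071014 196.11029761126437 [[0.429, 0.775, -0.464, 0.886], [0.903, -0.373, 0.213, -0.189], [-0.008, -0.511, -0.86, 0.821], [0.0, 0.0, 0.0, 1.0]]
side 352.26517089935174 254.11553840009225 191.9852168448079 [[-0.96, -0.18, 0.215, 0.277], [-0.28, 0.579, -0.766, 0.662], [0.014, -0.796, -0.606, 0.574], [0.0, 0.0, 0.0, 1.0]]
wrist 297.3186396354542 253.21298525169183 192.58980049915303 [[-0.322, 0.914, 0.244, 0.153], [0.947, 0.311, 0.084, -0.66], [0.001, 0.259, -0.966, 0.385], [0.0, 0.0, 0.0, 1.0]]
```

View pics/scene0.png

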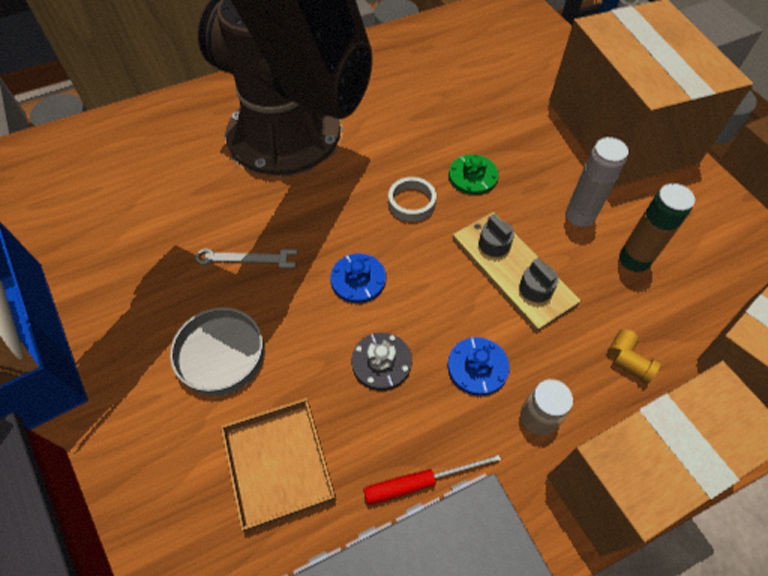

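View pics/side0.png

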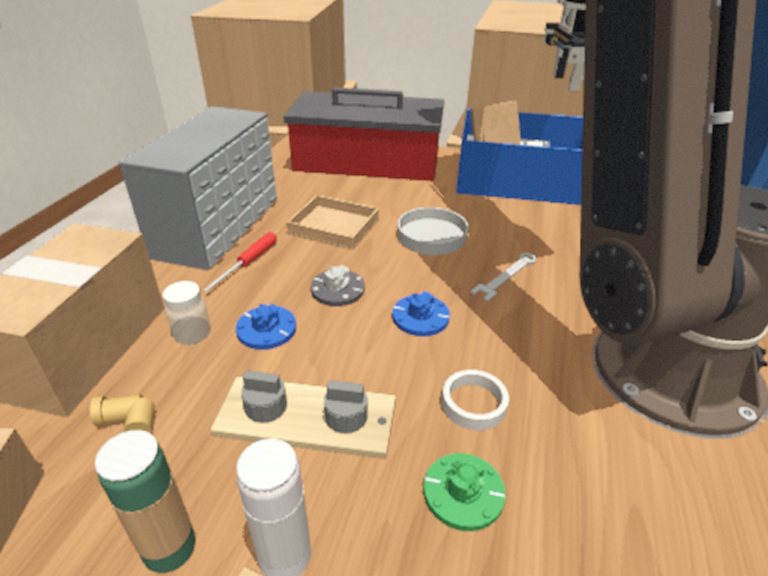

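View pics/wrist0.png

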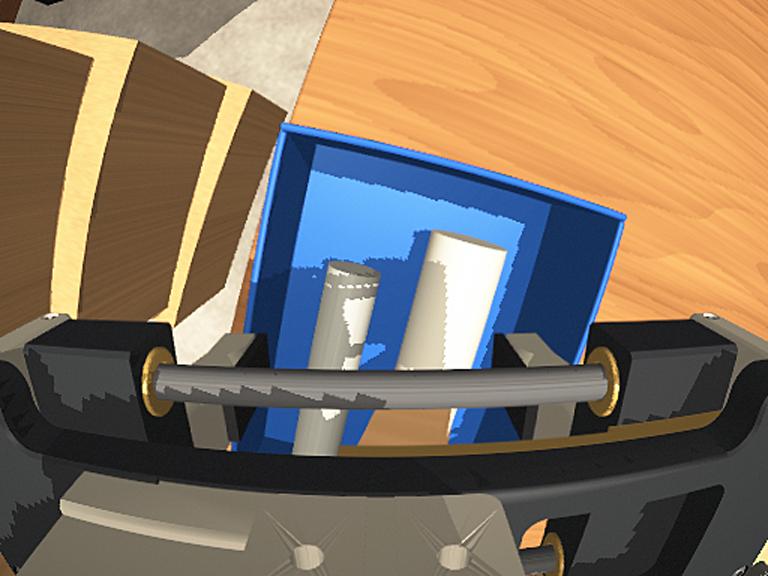

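The scene view shows four gauge-shaped things, at full-picture pixels grey steel (382,360), blue (358,277), blue (478,365) and green (473,173). Only the grey one with bright lines fits "steel". The front cap is by the dark hole, at (495,235) in scene and (345,405) in side. I'll enlarge both to confirm.

Run:
```python
import numpy as np,cv2
a=np.load('scene0.npz')['img'][...,::-1]; b=np.load('side0.npz')['img'][...,::-1]
A=lambda im,u0,v0,w,h:cv2.resize(im[v0:v0+h,u0:u0+w],(400,300),interpolation=cv2.INTER_CUBIC)
g=np.vstack([np.hstack([A(a,225,215,60,45),A(a,295,135,100,75)]),np.hstack([A(b,195,165,60,45),A(b,140,235,132,75)])])
cv2.imwrite('pics/crop0.png',g)
```

```text
(no output)
```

View pics/crop0.png

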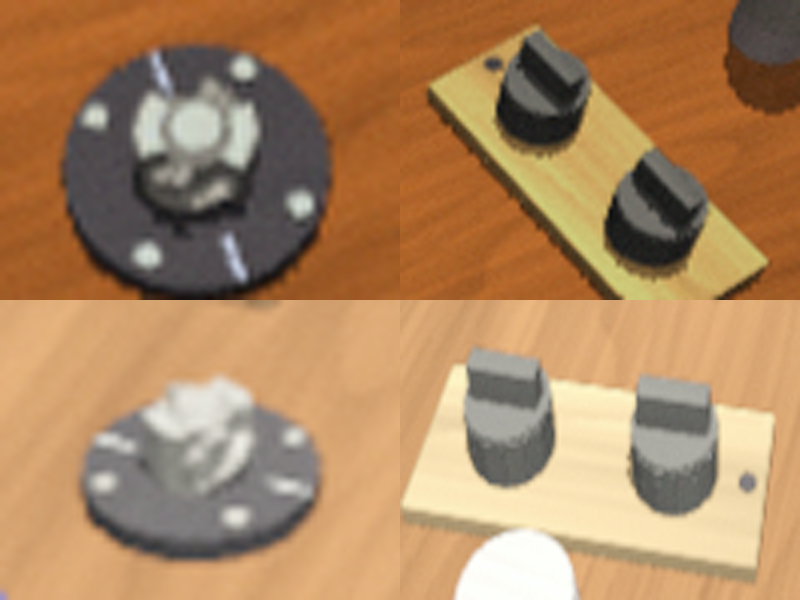

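The enlargement shows the grey steel gauge with two bright radial lines, at (249,226) and (260,254) in raw scene pixels. The front cap stands next to the hole mark. Now rough positions.

```bash
cat > m.py <<'E'
from h import *
def load(n):
    d=np.load(n+'0.npz',allow_pickle=True); c={k:d[k] for k in d}; c['name']=n; 
    for k in('f','cx','cy'): c[k]=float(c[k])
    return c
E
python3 - <<'E'
from m import *
s=load('scene'); d=load('side')
for c in (s,d):
    P=world(c); print(c['name'])
    def ci(u,v): return P[int(v),int(u)].round(4)
    if c['name']=='scene':
        print('gauge nose',onz(c,225+195/6.667,215+128/6.667,.044).round(4), 'lines',onz(c,249,225.5,.012).round(4),onz(c,260,253.7,.012).round(4), ci(254,234))
        hx=c['img']; 
        print('hole',onz(c,295+493/4,135+64/4,.015)); 
        for u,v in((546,55),(660,175)): print('bar',onz(c,295+(u-400+14)/4,135+(v+10)/4,.075))
    else:
        print('lines',onz(c,195+112/6.667,165+143/6.667,.012),onz(c,195+290/6.667,165+187/6.667,.012))
        print('hole',onz(c,140+347*.33,235+182/4,.015))
        for (a,b) in (((470,51),(542,60)),((640,79),(710,83))): print([onz(c,140+(u-400)*.33,235+v/4,.075).round(4) for u,v in(a,b)])
    # board by depth
    m=(P[...,2]>.012)&(P[...,2]<.018); 
    hsv=cv2.cvtColor(c['img'],cv2.COLOR_RGB2HSV)
    for nm,x0,y0,R in(('gauge',None,None,0),):
        pass
    Z=P[...,2]
    for nm,lo,hi in(('foot+rack',.008,.02),('capbar',.066,.085),('wall',.024,.036)):
        mm=((Z>lo)&(Z<hi)&(c['z_map']>0)).astype(np.uint8)
        n,l,st,ce=cv2.connectedComponentsWithStats(mm)
        for i in range(1,n):
            if st[i,4]>60:
                q=P[l==i]; print(nm,st[i].tolist(),q.mean(0).round(4),q.min(0).round(3),q.max(0).round(3))
E
```

```text
scene
gauge nose [ 0.5588 -0.0385  0.044 ] lines [ 0.519  -0.0338  0.012 ] [ 0.5959 -0.0416  0.012 ] [ 0.5581 -0.0388  0.0438]
hole [0.51580349 0.47396486 0.015     ]
bar [0.45344359 0.23664896 0.075     ]
bar [0.55964495 0.25018627 0.075     ]
foot+rack [27, 0, 82, 22, 277] [-0.557  -0.2643  0.0138] [-0.566 -0.398  0.008] [-0.549 -0.111  0.02 ]
foot+rack [367, 63, 27, 41, 123] [0.2522 0.536  0.0142] [0.164 0.524 0.008] [0.336 0.549 0.02 ]
foot+rack [151, 73, 76, 42, 1097] [ 0.0598 -0.0167  0.0132] [-0.089 -0.115  0.008] [0.121 0.113 0.02 ]
foot+rack [299, 103, 34, 26, 474] [0.2869 0.2864 0.0118] [0.23  0.245 0.008] [0.327 0.34  0.02 ]
foot+rack [410, 105, 59, 19, 140] [0.4325 0.6138 0.0139] [0.42  0.519 0.008] [0.445 0.713 0.02 ]
foot+rack [262, 121, 26, 12, 76] [0.2629 0.1679 0.0143] [0.249 0.126 0.008] [0.299 0.19  0.02 ]
foot+rack [259, 135, 31, 12, 82] [0.3178 0.1359 0.0138] [0.278 0.109 0.008] [0.333 0.183 0.02 ]
foot+rack [378, 138, 21, 12, 62] [0.4625 0.4051 0.0145] [0.432 0.394 0.008] [0.478 0.438 0.02 ]
foot+rack [302, 142, 85, 79, 1826] [0.5151 0.2353 0.0145] [0.381 0.182 
[... 10685 characters left out ...]
.0601  0.0301] [-0.09   0.041  0.024] [-0.011  0.079  0.036]
wall [60, 262, 42, 23, 563] [0.7162 0.3191 0.03  ] [0.679 0.288 0.024] [0.757 0.343 0.036]
wall [163, 264, 29, 15, 112] [0.5379 0.27   0.03  ] [0.522 0.236 0.024] [0.57  0.28  0.036]
wall [217, 272, 29, 14, 114] [0.4328 0.2563 0.03  ] [0.414 0.231 0.024] [0.463 0.265 0.036]
wall [0, 304, 25, 47, 207] [0.7556 0.4525 0.03  ] [0.743 0.414 0.024] [0.768 0.489 0.036]
wall [299, 315, 24, 17, 124] [0.2719 0.3041 0.0297] [0.254 0.281 0.024] [0.295 0.314 0.036]
wall [92, 351, 37, 25, 150] [0.5519 0.4638 0.0294] [0.541 0.436 0.024] [0.581 0.477 0.036]
wall [172, 362, 35, 20, 120] [0.4332 0.4408 0.0293] [0.418 0.415 0.024] [0.464 0.45  0.036]
```

step_arm(commands=[[[0,0,-35],0],[[0,0,-35],0],[[-30,32,0],0],[[-30,32,0],0],[[-30,32,0],0],[[-30,32,0],0],[[-30,32,0],0],[[-30,32,0],0],[[-30,32,0],0],[[-30,32,0],0],[[-30,32,0],0],[[-30,32,0],0],[[-30,32,0],0],[[-30,32,0],0],[[-30,32,0],0],[[-30,32,0],0],[[-30,32,0],0]], gripper=0)

```text
time_s: 2.28
tcp_pos: [0.4891, -0.0373, 0.2966]
eef_rot: [180.0, 0.0, -161.1]
contact_force: [0.4, -1.1, -0.4]
gripper_width: 0.0877
```

step_arm(commands=[[[0,0,0],-9.75],[[0,0,0],-9.75],[[0,0,0],-9.75],[[0,0,0],-9.75],[[0,0,0],-9.75],[[0,0,0],-9.75],[[0,0,0],-9.75],[[0,0,0],-9.75],[[0,0,0],-9.75],[[0,0,0],-9.75],[[0,0,0],-9.75],[[0,0,0],-9.75],[[0,0,0],-9.75],[[0,0,0],-9.75],[[0,0,0],-9.75],[[0,0,0],-9.75],[[0,0,0],0],[[0,0,0],0]])

```text
time_s: 4.53
tcp_pos: [0.4888, -0.0388, 0.2965]
eef_rot: [180.0, 0.0, -5.3]
contact_force: [-0.1, 0.2, 0.1]
gripper_width: 0.0878
```

Run:
```python
from h import *
s=r.get_state(); print(s['joints'].round(1),s['tcp_pos'],s['eef_rot'],s['time_s'])
c=cap('wrist'); save(c,'w1',k=1.5); np.savez('w1.npz',**{k:v for k,v in c.items() if k!='st'})
```

```text
[ 18.5   0.5 -15.3  -0.  -74.3  66.2] [ 0.48877977 -0.03875776  0.29647284] [ 1.79997657e+02  1.18256974e-02 -5.31987237e+00] 4.525
```

View pics/w1.png

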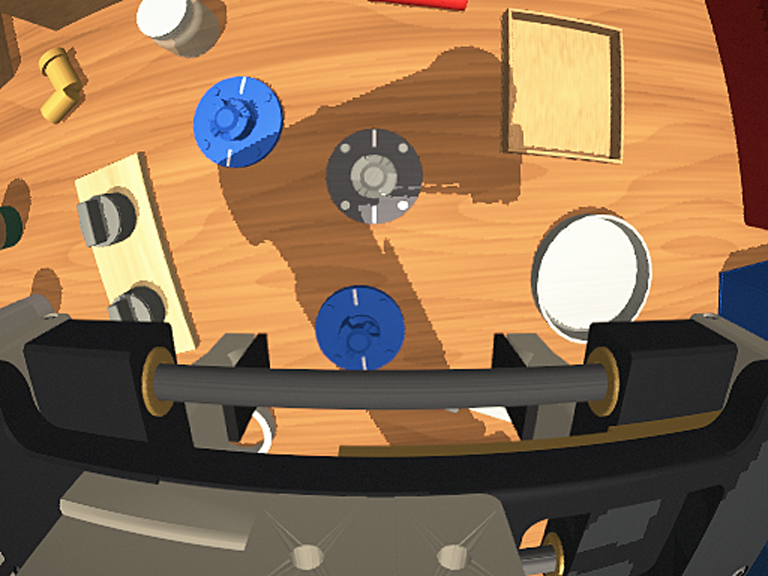

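The wrist view shows the steel gauge at full-picture (374,176) with its lines vertical at (374,136) and (374,214), so the tool's x is already along the gauge's. Caps are at the left, tray and tub at the right. Measuring precisely.

Run:
```python
from h import *
d=np.load('w1.npz',allow_pickle=True); c={k:d[k] for k in d}; c['name']='wrist'
for k in('f','cx','cy'): c[k]=float(c[k])
im=c['img']; hsv=cv2.cvtColor(im,cv2.COLOR_RGB2HSV); P=world(c)
U,V=np.meshgrid(np.arange(512),np.arange(384))
# lines: bright pixels columns near 249
for v0,v1 in((85,97),(136,148)):
    sub=im[v0:v1,240:260].astype(int).sum(2); 
    w=np.clip(sub-np.median(sub)-60,0,None); 
    uu,vv=np.meshgrid(np.arange(240,260),np.arange(v0,v1)); 
    u,v=(w*uu).sum()/w.sum(),(w*vv).sum()/w.sum(); print('line',u,v,onz(c,u,v,.012))
# foot by depth: points with z in .009-.015
near=np.hypot(P[...,0]-.557,P[...,1]+.038)<.065
m=near&(P[...,2]>.007)&(P[...,2]<.05)
cs,_=cv2.findContours(m.astype(np.uint8),cv2.RETR_EXTERNAL,cv2.CHAIN_APPROX_NONE); q=max(cs,key=len)[:,0]
W=np.array([onz(c,u,v,.012) for u,v in q]); A=np.c_[2*W[:,:2],np.ones(len(W))]; s=np.linalg.lstsq(A,(W[:,:2]**2).sum(1),rcond=None)[0]
print('foot circle',s[:2],np.sqrt(s[2]+s[0]**2+s[1]**2))
m=near&(P[...,2]>.040)&(P[...,2]<.048); print('nose',P[m].mean(0),m.sum(), onz(c,U[m].mean(),V[m].mean(),.044))
# zs
print('foot z',np.median(P[near&(np.abs(P[...,2]-.012)<.005)][:,2]),'table',np.median(P[200:215,230:280,2]))
# cap bars
for x,y in((.443,.236),(.553,.251)):
    m=(np.hypot(P[...,0]-x,P[...,1]-y)<.05)&(P[...,2]>.068)&(P[...,2]<.08)
    pts=P[m]; mu=pts[:,:2].mean(0); e,vv=np.linalg.eigh(np.cov(pts[:,:2].T)); print('bar',pts.mean(0),m.sum(),np.degrees(np.arctan2(*vv[::-1,1])))
```

```text
line 249.07260947274352 91.12410634495085 [ 0.59377515 -0.04193466  0.012     ]
line 249.07992007992007 142.2194055944056 [ 0.5176992 -0.0346647  0.012    ]
foot circle [ 0.55516055 -0.03825361] 0.04698628581176567
nose [ 0.55517826 -0.03817354  0.04268757] 456 [ 0.55516995 -0.03819076  0.044     ]
foot z 0.012991373156240438 table 0.012807502762673062
bar [0.45816155 0.23654456 0.07417068] 94 -142.6770941852249
bar [0.55175878 0.24990313 0.07440337] 274 -173.2889334075183
```

step_arm(commands=[[[-17.5,-31.5,0],0],[[-17.5,-31.5,0],0],[[-17.5,-31.5,0],0],[[-17.5,-31.5,0],0],[[-17.5,-31.5,0],0],[[-17.5,-31.5,0],0],[[-17.5,-31.5,0],0],[[-17.5,-31.5,0],0],[[0,0,20],-6.7],[[0,0,20],-6.7],[[0,0,0],0],[[0,0,0],0]])

```text
time_s: 6.08
tcp_pos: [0.3722, 0.2249, 0.2574]
eef_rot: [-180.0, -0.0, 8.1]
contact_force: [0.9, 0.1, 0.2]
gripper_width: 0.0879
```

```bash
cat > w.py <<'E'
from h import *
import sys
def bars(c,z0=.068,z1=.082,cs=((.443,.236),(.553,.251))):
    P=world(c); U,V=np.meshgrid(np.arange(512),np.arange(384))
    for x,y in cs:
        m=(np.hypot(P[...,0]-x,P[...,1]-y)<.05)&(P[...,2]>z0)&(P[...,2]<z1)
        m&=~((V>220))
        if m.sum()<20: continue
        zt=np.percentile(P[m][:,2],60); m&=P[...,2]>zt-.004
        cn,_=cv2.findContours(m.astype(np.uint8),cv2.RETR_EXTERNAL,cv2.CHAIN_APPROX_NONE); q=max(cn,key=cv2.contourArea)[:,0]
        W=np.array([onz(c,u,v,.075)[:2] for u,v in q],np.float32); rc=cv2.minAreaRect(W*1000)
        print('bar rect mm',rc,'zt',zt,'pix',q.mean(0))
        pts=P[m][:,:2]; e,v=np.linalg.eigh(np.cov(pts.T)); print(' mean',pts.mean(0),'ang',np.degrees(np.arctan2(v[1,1],v[0,1])))
E
python3 - <<'E'
from w import *
s=r.get_state(); print(s['joints'].round(1),s['tcp_pos'],s['eef_rot'],s['time_s'])
c=cap('wrist'); save(c,'w2',k=1.5); bars(c)
E
```

```text
[ 57.3  -4.2 -24.8   0.  -69.3  40.8] [0.37223147 0.2248705  0.25736718] [-1.79984719e+02 -4.63614744e-02  8.09736848e+00] 6.075
bar rect mm ((442.584716796875, 236.90774536132812), (44.88471603393555, 13.675867080688477), 8.101760864257812) zt 0.07585937295672268 pix [252.14141414 113.71717172]
 mean [0.44271083 0.23679553] ang -171.14648956188998
bar rect mm ((550.6941528320312, 251.98126220703125), (46.070091247558594, 13.26124382019043), 6.136541366577148) zt 0.0759335964327957 pix [252.07777778  22.        ]
 mean [0.55021406 0.2519589 ] ang -174.17340754646585
```

View pics/w2.png

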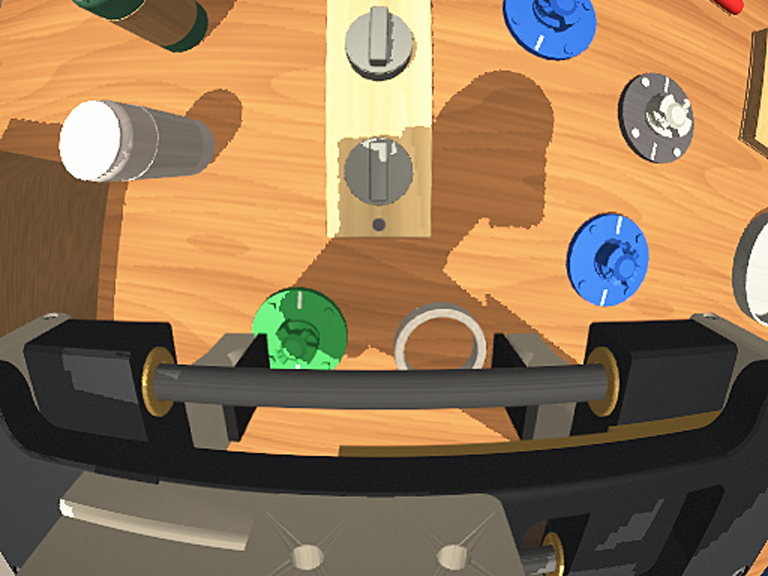

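The front cap is at (379,170) with the hole mark at (378,225) beneath it, and its bar is parallel to the tool's x. Going over it and down.

step_arm(commands=[[[35.5,-1,10],0],[[35.8,-1,20],0],[[0,0,30],0],[[0,0,30],0],[[0,0,30],0],[[0,0,30],0],[[0,0,15],0],[[0,0,8],0],[[0,0,5],0],[[0,0,0],0],[[0,0,0],0]])

```text
time_s: 7.5
tcp_pos: [0.4424, 0.2373, 0.0792]
eef_rot: [-180.0, -0.1, 8.3]
contact_force: [0.6, 0.4, 0.9]
gripper_width: 0.0879
```

Run:
```python
from w import *
c=cap('wrist'); save(c,'w3',k=1.5); c=cap('side'); save(c,'s3',(130,180,290,300),k=5)
```

```text
(no output)
```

View pics/w3.png

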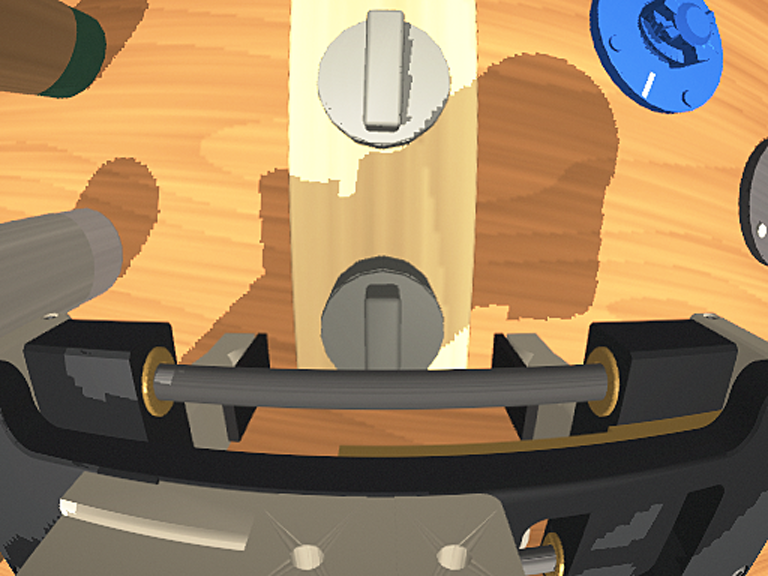

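View pics/s3.png

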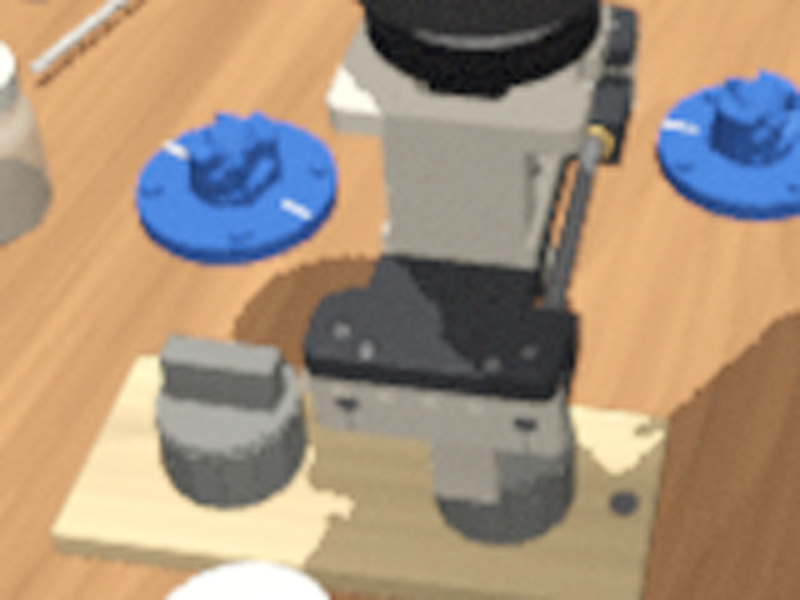

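The bar lies between the fingers, and the rear cap is clear. Down the last 26 mm, then grip.

step_arm(commands=[[[0,0,10],0],[[0,0,8],0],[[0,0,5],0],[[0,0,2.5],0],[[0,0,0],0],[[0,0,0],0]])

```text
time_s: 8.35
tcp_pos: [0.4422, 0.2371, 0.0532]
eef_rot: [-180.0, -0.0, 8.3]
contact_force: [-0.3, 0.4, 0.6]
gripper_width: 0.0875
```

step_arm(commands=[[[0,0,0],0],[[0,0,0],0],[[0,0,0],0],[[0,0,0],0],[[0,0,0],0],[[0,0,0],0],[[0,0,0],0],[[0,0,0],0],[[0,0,0],0],[[0,0,0],0]], gripper=1, grip_force=40)

```text
time_s: 9.6
tcp_pos: [0.4421, 0.237, 0.053]
eef_rot: [180.0, 0.0, 8.3]
contact_force: [-0.5, -0.1, -0.3]
gripper_width: 0.0136
```

Run:
```python
from w import *
s=r.get_state(); print(s)
```

```text
{'time_s': 9.6, 'joints': array([ 5.06730881e+01,  1.51806043e+01, -3.35245695e+01, -1.46964407e-03,
       -4.12966411e+01,  4.76245503e+01]), 'qd': array([-0.05553245,  0.04864999, -0.08309513, -0.02505223, -0.08965802,
       -0.00870432]), 'joint_torque': array([ 2.99105106e-02, -4.23184848e+01,  2.07490540e+01,  4.89977270e+00,
        9.43977339e-02, -1.32451873e-04]), 'tcp_pos': array([0.44207953, 0.2369627 , 0.05304936]), 'eef_rot': array([1.79999493e+02, 1.99444616e-03, 8.29653419e+00]), 'contact_force': array([-0.48096059, -0.14956874, -0.2604899 ]), 'moment': array([-0.09789837,  0.10684024,  0.01257203]), 'gripper_width': 0.01359950195709384}
```

step_arm(commands=[[[0,0,-5],0],[[0,0,-15],0],[[0,0,-20],0],[[0,0,-25],0],[[0,0,-20],4.5],[[0,0,-5],4.7],[[0,0,0],4.5],[[6,11,0],0],[[13.2,25,0],0],[[13.2,25,0],0],[[13.2,25,0],0],[[13.2,25,0],0],[[13.2,25,0],0],[[13.2,25,0],0],[[13.2,25,0],0],[[13.2,25,0],0],[[13.2,25,0],0],[[13.2,25,0],0],[[0.4,2.4,0],0],[[0,0,0],0]])

```text
time_s: 12.1
tcp_pos: [0.5548, -0.0388, 0.1432]
eef_rot: [-180.0, 0.0, -5.4]
contact_force: [0.6, -0.6, -0.0]
gripper_width: 0.0132
```

Run:
```python
from w import *
s=r.get_state(); print(s['time_s'],s['tcp_pos'],s['eef_rot'],s['contact_force'],s['moment'],s['gripper_width'],s['joints'])
c=cap('side'); save(c,'s4',(170,120,290,210),k=6)
c=cap('scene'); save(c,'c4',(200,160,320,250),k=6)
```

```text
12.1 [ 0.55476636 -0.0387824   0.14319011] [-1.79997231e+02  1.36478165e-02 -5.40766462e+00] [ 0.60449297 -0.55602688 -0.02191412] [0.01215056 0.16347392 0.01597658] 0.013221065345705508 [ 1.61706390e+01  1.34631216e+01 -2.10407126e+01 -9.21374443e-03
 -5.55078392e+01  6.84269145e+01]
```

View pics/s4.png

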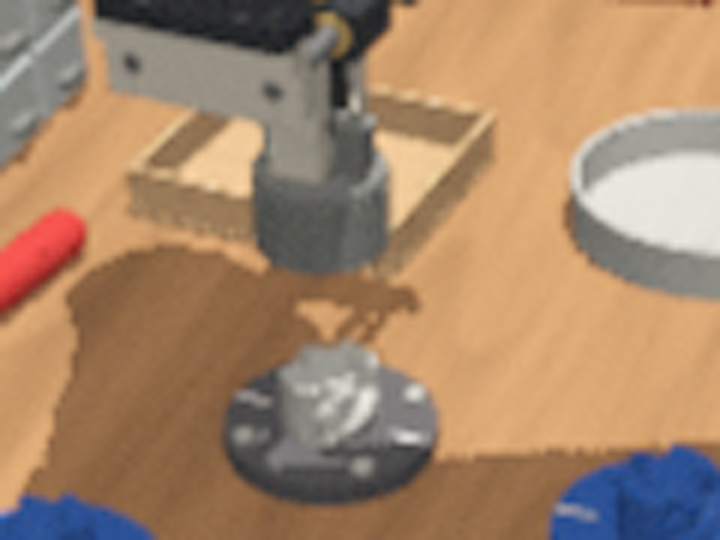

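View pics/c4.png

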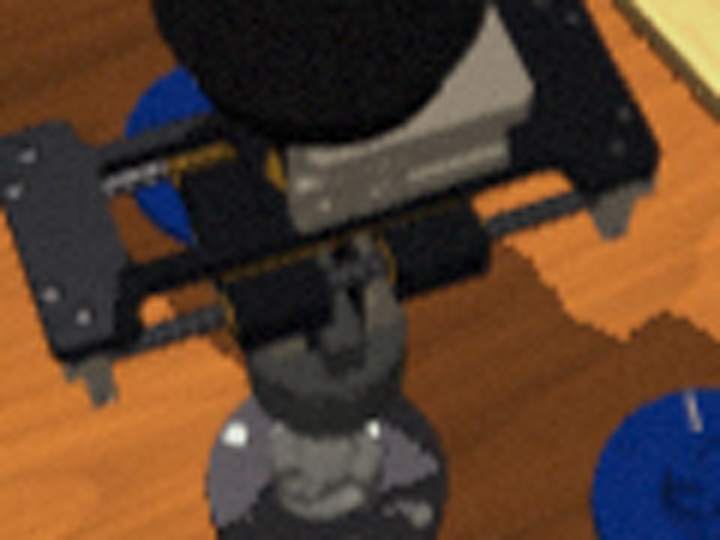

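The side view shows the cap upright in the grip, at (320,215) in the crop, above the plug at (330,395). Lowering with force checks.

step_arm(commands=[[[0,-0.5,15],0],[[0,0,20],0],[[0,0,15],0],[[0,0,5],0],[[0,0,3],0],[[0,0,3],0],[[0,0,3],0],[[0,0,0],0]])

```text
time_s: 13.2
tcp_pos: [0.5551, -0.0378, 0.079]
eef_rot: [-180.0, 0.0, -5.4]
contact_force: [0.8, 0.1, -1.2]
gripper_width: 0.0138
```

```bash
cat > st.py <<'E'
from h import *
s=r.get_state(); print(s['time_s'],s['tcp_pos'].round(4),s['eef_rot'].round(2),'F',s['contact_force'].round(2),'M',s['moment'].round(3),s['gripper_width'],s['joints'].round(1))
E
python3 st.py
```

```text
13.2 [ 0.5551 -0.0378  0.079 ] [-180.      0.     -5.41] F [ 0.8   0.13 -1.22] M [-0.146  0.149 -0.042] 0.013775710394784011 [ 16.3  17.6 -25.2  -0.  -47.2  68.3]
```

step_arm(commands=[[[0,0,2],0],[[0,0,2],0],[[0,0,2],0],[[0,0,0],0]])

```text
time_s: 13.7
tcp_pos: [0.555, -0.0378, 0.0728]
eef_rot: [180.0, 0.0, -5.4]
contact_force: [0.4, -0.1, -1.6]
gripper_width: 0.0136
```

step_arm(commands=[[[0,0,2],0],[[0,0,2],0],[[0,0,2],0],[[0,0,0],0]])

```text
time_s: 14.2
tcp_pos: [0.555, -0.0378, 0.0668]
eef_rot: [180.0, 0.0, -5.4]
contact_force: [-0.7, -0.2, -0.8]
gripper_width: 0.0137
```

```bash
python3 st.py
```

```text
14.2 [ 0.555  -0.0378  0.0668] [ 1.7999e+02  2.0000e-02 -5.4100e+00] F [-0.73 -0.2  -0.83] M [-0.065  0.177 -0.004] 0.013722718884109341 [ 16.3  18.5 -25.9  -0.  -45.6  68.3]
```

Rim at 29 mm, inside the slots without force. On to about 60 mm, in 1 mm steps near the seat.

step_arm(commands=[[[0,0,2],0],[[0,0,2],0],[[0,0,1],0],[[0,0,0],0]])

```text
time_s: 14.7
tcp_pos: [0.5551, -0.0378, 0.0619]
eef_rot: [180.0, 0.0, -5.4]
contact_force: [-1.2, 0.8, -0.6]
gripper_width: 0.0137
```

```bash
python3 st.py
```

```text
14.7 [ 0.5551 -0.0378  0.0619] [ 1.7999e+02  1.0000e-02 -5.4000e+00] F [-1.24  0.79 -0.62] M [-0.066  0.157 -0.002] 0.01370661545701218 [ 16.3  18.9 -26.2  -0.  -45.   68.3]
```

step_arm(commands=[[[0,0,0.7],0],[[0,0,0],0]])

```text
time_s: 14.95
tcp_pos: [0.5551, -0.0378, 0.0614]
eef_rot: [-180.0, -0.0, -5.4]
contact_force: [0.2, -0.5, -0.5]
gripper_width: 0.014
```

```bash
python3 st.py
```

```text
14.95 [ 0.5551 -0.0378  0.0614] [-180.     -0.     -5.41] F [ 0.16 -0.52 -0.49] M [-0.05   0.128  0.03 ] 0.01402717381319229 [ 16.3  18.9 -26.2  -0.  -44.9  68.3]
```

step_arm(commands=[[[0,0,0.7],0],[[0,0,0],0]])

```text
time_s: 15.2
tcp_pos: [0.5551, -0.0378, 0.0606]
eef_rot: [180.0, 0.0, -5.4]
contact_force: [0.7, -0.3, -1.0]
gripper_width: 0.0139
```

step_arm(commands=[[[0,0,0.7],0],[[0,0,0],0]])

```text
time_s: 15.45
tcp_pos: [0.5553, -0.0378, 0.0602]
eef_rot: [180.0, -0.0, -5.4]
contact_force: [-0.7, -0.6, 2.3]
gripper_width: 0.0137
```

```bash
python3 st.py
```

```text
15.45 [ 0.5553 -0.0378  0.0602] [ 1.8e+02 -2.0e-02 -5.4e+00] F [-0.72 -0.6   2.31] M [-0.161  0.37  -0.006] 0.013744468755429274 [ 16.3  19.  -26.3   0.  -44.7  68.3]
```

Seated: 2.3 N upward at TCP 60.2 mm (rim about 10 mm above the shoulder). Now turning clockwise, following the pitch of 0.122 mm per degree, with moment checks.

step_arm(commands=[[[0,0,0.4],2.5],[[0,0,0.3],2.5],[[0,0,0.3],2.5],[[0,0,0.3],2.5]])

```text
time_s: 15.95
tcp_pos: [0.5557, -0.0376, 0.0591]
eef_rot: [-180.0, -0.1, -15.5]
contact_force: [-0.3, 0.1, 3.1]
gripper_width: 0.0139
```

```bash
python3 st.py
```

```text
15.95 [ 0.5557 -0.0376  0.0591] [-1.7997e+02 -7.0000e-02 -1.5470e+01] F [-0.27  0.07  3.09] M [-0.023  0.083 -0.037] 0.01390136127889752 [ 16.3  19.1 -26.3   0.  -44.5  58.2]
```

step_arm(commands=[[[0,0,0.3],2.5],[[0,0,0.3],2.5],[[0,0,0.3],2.5],[[0,0,0.3],2.5]])

```text
time_s: 16.45
tcp_pos: [0.5558, -0.0377, 0.0579]
eef_rot: [-180.0, -0.1, -25.5]
contact_force: [0.6, 0.2, 1.7]
gripper_width: 0.0139
```

```bash
python3 st.py
```

```text
16.45 [ 0.5558 -0.0377  0.0579] [-1.7996e+02 -6.0000e-02 -2.5470e+01] F [0.56 0.23 1.66] M [-0.027  0.116 -0.029] 0.013935459902219137 [ 16.3  19.2 -26.4   0.  -44.4  48.2]
```

Turns freely so far, 20° on with low moment. Approaching the 31° region slowly.

step_arm(commands=[[[0,0,0.3],2],[[0,0,0.3],2],[[0,0,0.3],2],[[0,0,0],0]])

```text
time_s: 16.95
tcp_pos: [0.5556, -0.0378, 0.0569]
eef_rot: [-180.0, -0.0, -31.4]
contact_force: [0.4, -0.1, 4.9]
gripper_width: 0.0135
```

```bash
python3 st.py
```

```text
16.95 [ 0.5556 -0.0378  0.0569] [-1.7998e+02 -4.0000e-02 -3.1430e+01] F [ 0.37 -0.07  4.9 ] M [-0.229 -0.169  0.029] 0.013491065510815551 [ 16.3  19.3 -26.4   0.  -44.3  42.3]
```

step_arm(commands=[[[0,0,0.25],2],[[0,0,0.25],2],[[0,0,0],0]])

```text
time_s: 17.32
tcp_pos: [0.5555, -0.0378, 0.0564]
eef_rot: [-180.0, -0.0, -35.4]
contact_force: [0.4, -0.8, 5.8]
gripper_width: 0.014
```

```bash
python3 st.py
```

```text
17.325 [ 0.5555 -0.0378  0.0564] [-1.7998e+02 -3.0000e-02 -3.5410e+01] F [ 0.36 -0.75  5.82] M [-0.189 -0.11   0.014] 0.013994065698447683 [ 16.3  19.3 -26.5   0.  -44.2  38.3]
```

step_arm(commands=[[[0,0,0.2],1.5],[[0,0,0.2],1.5],[[0,0,0],0]])

```text
time_s: 17.7
tcp_pos: [0.5555, -0.0378, 0.056]
eef_rot: [-180.0, -0.0, -38.4]
contact_force: [0.0, 0.6, 5.0]
gripper_width: 0.0137
```

```bash
python3 st.py
```

```text
17.7 [ 0.5555 -0.0378  0.056 ] [-1.7998e+02 -3.0000e-02 -3.8410e+01] F [0.04 0.59 5.05] M [-0.117 -0.029  0.076] 0.01371362512423361 [ 16.3  19.3 -26.5   0.  -44.1  35.3]
```

step_arm(commands=[[[0,0,0.2],1.5],[[0,0,0.2],1.5],[[0,0,0],0]])

```text
time_s: 18.08
tcp_pos: [0.5556, -0.0378, 0.0556]
eef_rot: [-180.0, -0.0, -41.4]
contact_force: [0.6, 0.5, 6.0]
gripper_width: 0.0138
```

```bash
python3 st.py
```

```text
18.075 [ 0.5556 -0.0378  0.0556] [-1.7997e+02 -4.0000e-02 -4.1400e+01] F [0.58 0.48 5.98] M [-0.127 -0.098  0.011] 0.013822551468326331 [ 16.3  19.4 -26.5   0.  -44.1  32.3]
```

36° reached, past the bad-cap stop angle, with no turning moment. Continuing.

step_arm(commands=[[[0,0,0.2],2],[[0,0,0.2],2],[[0,0,0.2],2],[[0,0,0],0]])

```text
time_s: 18.58
tcp_pos: [0.5554, -0.0378, 0.0549]
eef_rot: [-180.0, -0.0, -47.4]
contact_force: [0.3, 0.2, 5.2]
gripper_width: 0.0137
```

```bash
python3 st.py
```

```text
18.575 [ 0.5554 -0.0378  0.0549] [-1.7998e+02 -2.0000e-02 -4.7420e+01] F [0.3  0.2  5.19] M [-0.163 -0.056 -0.018] 0.013668412053681423 [ 16.3  19.4 -26.5   0.  -44.   26.3]
```

step_arm(commands=[[[0,0,0.25],2],[[0,0,0.25],2],[[0,0,0.25],2],[[0,0,0],0]])

```text
time_s: 19.08
tcp_pos: [0.5554, -0.0378, 0.0542]
eef_rot: [-180.0, -0.0, -53.4]
contact_force: [0.4, -0.3, 4.9]
gripper_width: 0.0136
```

```bash
python3 st.py
```

```text
19.075 [ 0.5554 -0.0378  0.0542] [-1.7998e+02 -2.0000e-02 -5.3410e+01] F [ 0.4  -0.25  4.94] M [-0.16  -0.073  0.052] 0.013552126959993168 [ 16.3  19.5 -26.6   0.  -43.9  20.3]
```

step_arm(commands=[[[0,0,0.25],2],[[0,0,0.25],2],[[0,0,0.25],2],[[0,0,0.25],2],[[0,0,0.25],2],[[0,0,0.25],2],[[0,0,0],0]])

```text
time_s: 19.95
tcp_pos: [0.5554, -0.0378, 0.0527]
eef_rot: [-180.0, -0.0, -65.4]
contact_force: [0.0, 0.3, 6.1]
gripper_width: 0.0135
```

```bash
python3 st.py
```

```text
19.95 [ 0.5554 -0.0378  0.0527] [-1.7998e+02 -1.0000e-02 -6.5420e+01] F [0.01 0.31 6.13] M [-0.11  -0.052 -0.014] 0.013468095894179969 [ 16.3  19.6 -26.7   0.  -43.7   8.3]
```

step_arm(commands=[[[0,0,0.25],2],[[0,0,0.25],2],[[0,0,0.12],1],[[0,0,0],0]])

```text
time_s: 20.45
tcp_pos: [0.5554, -0.0378, 0.052]
eef_rot: [-180.0, -0.0, -70.4]
contact_force: [0.5, 1.1, 6.0]
gripper_width: 0.0139
```

```bash
python3 st.py
```

```text
20.45 [ 0.5554 -0.0378  0.052 ] [-1.7998e+02 -1.0000e-02 -7.0400e+01] F [0.47 1.1  5.98] M [-0.149 -0.051 -0.02 ] 0.013888056060418414 [ 16.3  19.6 -26.7   0.  -43.6   3.3]
```

65° on, still free. Creeping to the stop, expected near yaw −77°.

step_arm(commands=[[[0,0,0.1],1],[[0,0,0.1],1],[[0,0,0.1],1],[[0,0,0],0]])

```text
time_s: 20.95
tcp_pos: [0.5553, -0.0378, 0.0516]
eef_rot: [-180.0, -0.0, -73.4]
contact_force: [-0.2, -0.0, 5.1]
gripper_width: 0.0137
```

```bash
python3 st.py
```

```text
20.95 [ 0.5553 -0.0378  0.0516] [-1.7998e+02 -1.0000e-02 -7.3390e+01] F [-0.17 -0.04  5.13] M [-0.083 -0.034 -0.062] 0.013689710778018553 [ 16.3  19.7 -26.7   0.  -43.6   0.3]
```

step_arm(commands=[[[0,0,0.1],1],[[0,0,0.1],1],[[0,0,0],0]])

```text
time_s: 21.32
tcp_pos: [0.5551, -0.0379, 0.0514]
eef_rot: [180.0, -0.0, -75.4]
contact_force: [0.2, -0.1, 5.4]
gripper_width: 0.0138
```

```bash
python3 st.py
```

```text
21.325 [ 0.5551 -0.0379  0.0514] [ 1.80e+02 -1.00e-02 -7.54e+01] F [ 0.21 -0.1   5.36] M [-0.085  0.081  0.075] 0.013751811653316534 [ 16.3  19.7 -26.7   0.  -43.6  -1.7]
```

step_arm(commands=[[[0,0,0],1],[[0,0,0],1],[[0,0,0],0]])

```text
time_s: 21.7
tcp_pos: [0.5551, -0.0378, 0.0513]
eef_rot: [180.0, -0.0, -77.4]
contact_force: [-0.2, -0.6, 4.9]
gripper_width: 0.0134
```

```bash
python3 st.py
```

```text
21.7 [ 0.5551 -0.0378  0.0513] [180.    -0.   -77.41] F [-0.24 -0.64  4.91] M [-0.155 -0.004  0.15 ] 0.013433151399837933 [ 16.3  19.7 -26.7   0.  -43.6  -3.7]
```

step_arm(commands=[[[0,0,0],1],[[0,0,0],0]])

```text
time_s: 21.95
tcp_pos: [0.5551, -0.0378, 0.0513]
eef_rot: [180.0, -0.0, -78.4]
contact_force: [-0.1, -0.3, 4.3]
gripper_width: 0.0138
```

```bash
python3 st.py
```

```text
21.95 [ 0.5551 -0.0378  0.0513] [180.    -0.   -78.41] F [-0.14 -0.3   4.28] M [-0.219 -0.138  0.306] 0.013816957643602256 [ 16.3  19.7 -26.7   0.  -43.6  -4.7]
```

Stop found: moment 0.31 N m at 73° (1.27 rad), with the TCP at 51.3 mm, so the rim is about 1.3 mm above the shoulder. The cap turned fully home, so it is good and goes in the tray. Unscrewing along the pitch.

step_arm(commands=[[[0,0,-0.2],-1],[[0,0,-0.3],-2],[[0,0,-0.4],-3],[[0,0,-0.37],-3],[[0,0,-0.37],-3],[[0,0,-0.37],-3],[[0,0,-0.37],-3],[[0,0,0],0]])

```text
time_s: 22.95
tcp_pos: [0.5545, -0.0378, 0.0533]
eef_rot: [179.9, 0.0, -60.4]
contact_force: [-0.4, 0.1, 1.9]
gripper_width: 0.014
```

```bash
python3 st.py
```

```text
22.95 [ 0.5545 -0.0378  0.0533] [ 1.7994e+02  4.0000e-02 -6.0390e+01] F [-0.39  0.1   1.91] M [0.003 0.43  0.021] 0.014000466669436445 [ 16.3  19.5 -26.6  -0.  -43.9  13.4]
```

step_arm(commands=[[[0,0,-0.37],-3],[[0,0,-0.37],-3],[[0,0,-0.37],-3],[[0,0,-0.37],-3],[[0,0,-0.37],-3],[[0,0,-0.37],-3],[[0,0,-0.37],-3],[[0,0,-0.37],-3],[[0,0,0],0]])

```text
time_s: 24.08
tcp_pos: [0.5544, -0.038, 0.0563]
eef_rot: [179.9, 0.1, -36.5]
contact_force: [-1.4, -0.6, 1.4]
gripper_width: 0.0135
```

```bash
python3 st.py
```

```text
24.075 [ 0.5544 -0.038   0.0563] [ 1.7995e+02  6.0000e-02 -3.6470e+01] F [-1.42 -0.63  1.42] M [-0.37   0.564 -0.047] 0.013505815907792658 [ 16.3  19.3 -26.5  -0.  -44.3  37.3]
```

step_arm(commands=[[[0,0,-0.37],-3],[[0,0,-0.37],-3],[[0,0,-0.37],-3],[[0,0,-0.37],-3],[[0,0,-0.37],-3],[[0,0,-0.37],-3],[[0,0,-0.37],-3],[[0,0,-0.37],-3],[[0,0,-0.37],-3],[[0,0,-0.37],-3],[[0,0,-0.1],-1],[[0,0,0],0]])

```text
time_s: 25.58
tcp_pos: [0.555, -0.0379, 0.0603]
eef_rot: [180.0, 0.0, -5.5]
contact_force: [0.3, -0.7, 0.6]
gripper_width: 0.014
```

```bash
python3 st.py
```

```text
25.575 [ 0.555  -0.0379  0.0603] [ 1.80e+02  2.00e-02 -5.49e+00] F [ 0.34 -0.75  0.65] M [-0.551  0.191  0.02 ] 0.014044391402737241 [ 16.3  19.  -26.2  -0.  -44.8  68.2]
```

Back at the slots. Lifting slowly with a force check.

step_arm(commands=[[[0,0,-1.5],0],[[0,0,-1.5],0],[[0,0,-1.5],0],[[0,0,-1.5],0],[[0,0,0],0]])

```text
time_s: 26.2
tcp_pos: [0.5552, -0.0378, 0.0666]
eef_rot: [-180.0, -0.0, -5.4]
contact_force: [-1.5, 0.1, -0.2]
gripper_width: 0.0133
```

```bash
python3 st.py
```

```text
26.2 [ 0.5552 -0.0378  0.0666] [-1.7999e+02 -2.0000e-02 -5.4100e+00] F [-1.46  0.05 -0.17] M [-0.127  0.106  0.007] 0.013327773299009596 [ 16.3  18.5 -25.9  -0.  -45.6  68.3]
```

step_arm(commands=[[[0,0,-3],0],[[0,0,-5],0],[[0,0,-8],0],[[0,0,-15],0],[[0,0,-25],0],[[0,0,-25],0],[[0,0,0],0],[[0,0,0],0]])

```text
time_s: 27.2
tcp_pos: [0.5549, -0.0378, 0.1477]
eef_rot: [-180.0, -0.0, -5.4]
contact_force: [-0.3, 0.8, -0.6]
gripper_width: 0.014
```

```bash
python3 st.py
python3 - <<'E'
from w import *
c=cap('side'); save(c,'s6',(130,100,330,250),k=4)
c=cap('scene'); P=world(c); print('scene')
Z=P[...,2]
# tray rim outline -> min area rect
for c in (c,cap('side')):
    P=world(c);Z=P[...,2]
    m=(Z>.02)&(Z<.036)&(np.abs(P[...,0]-.64)<.1)&(np.abs(P[...,1]+.243)<.085)
    q=P[m][:,:2].astype(np.float32)*1000; print(m.sum(),cv2.minAreaRect(q))
E
```

```text
27.2 [ 0.5549 -0.0378  0.1477] [-1.7998e+02 -1.0000e-02 -5.4100e+00] F [-0.27  0.8  -0.64] M [-0.086  0.19  -0.041] 0.013981795516136881 [ 16.3  13.2 -20.7  -0.  -56.1  68.3]
scene
691 ((640.0148315429688, -242.5394744873047), (130.21646118164062, 150.9864501953125), 83.52903747558594)
262 ((636.3219604492188, -242.5907745361328), (134.64964294433594, 151.66366577148438), 84.30799865722656)
```

View pics/s6.png

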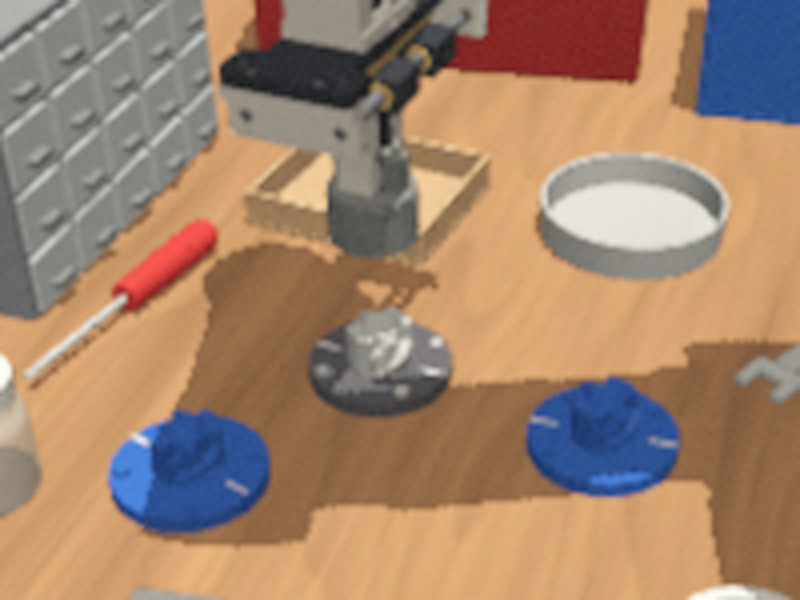

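The cap came off cleanly and is still held upright over the gauge, at (372,215) in the crop. The tray's centre is (0.638, −0.2425). Moving there and lowering.

step_arm(commands=[[[5,10,0],0],[[11,21,0],0],[[11,21,0],0],[[11,21,0],0],[[11,21,0],0],[[11,21,0],0],[[11,21,0],0],[[11,21,0],0],[[11,21,0],0],[[9,18,0],0],[[0,0,0],0],[[0,0,20],0],[[0,0,25],0],[[0,0,25],0],[[0,0,15],0],[[0,0,8],0],[[0,0,4],0],[[0,0,0],0]])

```text
time_s: 29.6
tcp_pos: [0.6385, -0.2425, 0.0508]
eef_rot: [180.0, -0.0, -5.4]
contact_force: [-0.2, -1.0, -0.2]
gripper_width: 0.0139
```

```bash
python3 st.py
python3 - <<'E'
from w import *
c=cap('side'); save(c,'s7',(170,100,270,175),k=7)
E
```

```text
29.6 [ 0.6385 -0.2425  0.0508] [ 1.8e+02 -3.0e-02 -5.4e+00] F [-0.21 -1.05 -0.16] M [-0.093  0.175  0.014] 0.013886090777276544 [ -4.5  29.5  -9.8   0.  -50.7  89.1]
```

View pics/s7.png

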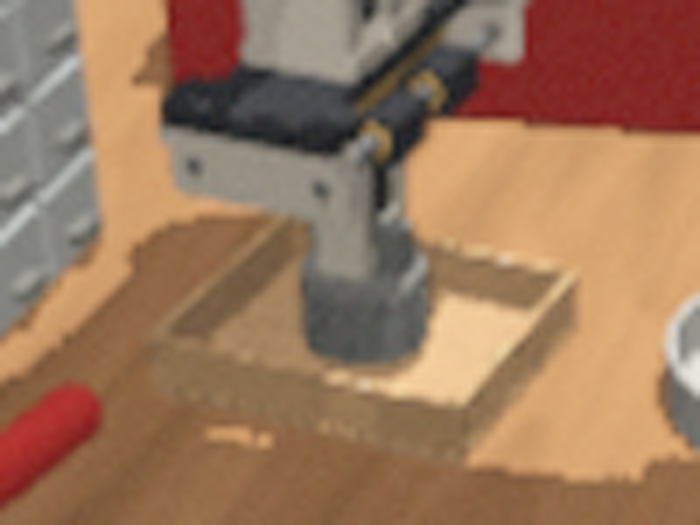

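The cap is over the middle of the tray, about 8 mm up. Lowering to contact.

step_arm(commands=[[[0,0,3],0],[[0,0,2],0],[[0,0,2],0],[[0,0,0],0]])

```text
time_s: 30.15
tcp_pos: [0.6381, -0.2425, 0.0432]
eef_rot: [-180.0, 0.0, -5.4]
contact_force: [0.1, 0.3, -0.7]
gripper_width: 0.0136
```

step_arm(commands=[[[0,0,1],0],[[0,0,0.5],0],[[0,0,0],0]])

```text
time_s: 30.52
tcp_pos: [0.6383, -0.2425, 0.0421]
eef_rot: [180.0, -0.0, -5.4]
contact_force: [-0.8, 0.1, 1.6]
gripper_width: 0.0139
```

Contact at 42.1 mm, as expected. Releasing and retreating.

step_arm(commands=[[[0,0,0],0],[[0,0,0],0],[[0,0,0],0],[[0,0,0],0],[[0,0,0],0],[[0,0,0],0],[[0,0,0],0],[[0,0,0],0]], gripper=0)

```text
time_s: 31.52
tcp_pos: [0.6382, -0.2425, 0.0419]
eef_rot: [180.0, -0.0, -5.4]
contact_force: [0.4, -0.1, -0.2]
gripper_width: 0.086
```

step_arm(commands=[[[0,0,-5],0],[[0,0,-15],0],[[0,0,-30],0],[[0,0,-40],0],[[0,0,-40],0],[[-35,0,-20],0],[[-40,0,0],0],[[-35,0,0],0],[[0,0,0],0],[[0,0,0],0]])

```text
time_s: 32.78
tcp_pos: [0.5294, -0.2323, 0.1933]
eef_rot: [180.0, -0.1, -5.4]
contact_force: [-0.6, -0.6, -0.7]
gripper_width: 0.0874
```

```bash
python3 st.py
python3 - <<'E'
from w import *
c=cap('wrist'); save(c,'w8',k=1.5)
P=world(c); m=(np.hypot(P[...,0]-.638,P[...,1]+.2425)<.05)&(P[...,2]>.05); print('cap top',P[m].mean(0),m.sum())
c=cap('side'); save(c,'s8',k=1.5)
E
```

```text
32.775 [ 0.5294 -0.2323  0.1933] [ 1.7999e+02 -1.3000e-01 -5.3900e+00] F [-0.64 -0.59 -0.69] M [-0.097  0.099 -0.005] 0.08735948461116588 [ -4.3  12.8 -14.7   0.  -62.4  88.9]
cap top [ 0.60154701 -0.23825855  0.33126343] 9196
```

View pics/w8.png

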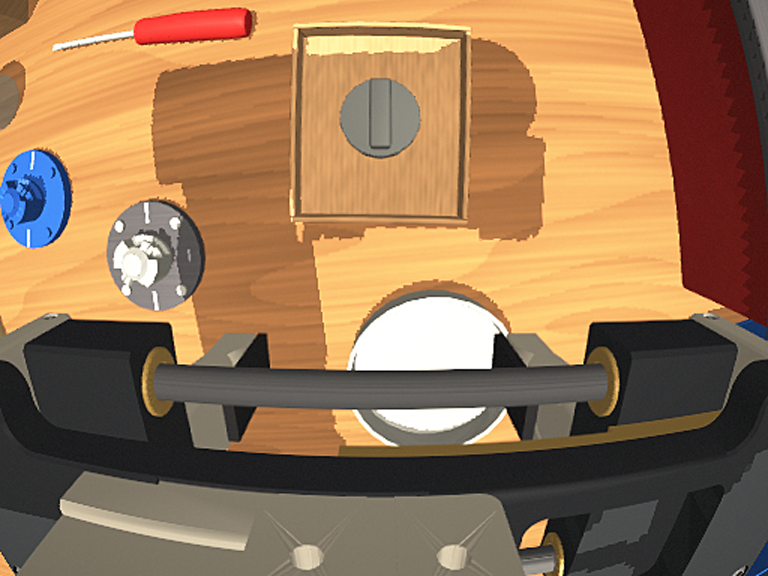

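View pics/s8.png

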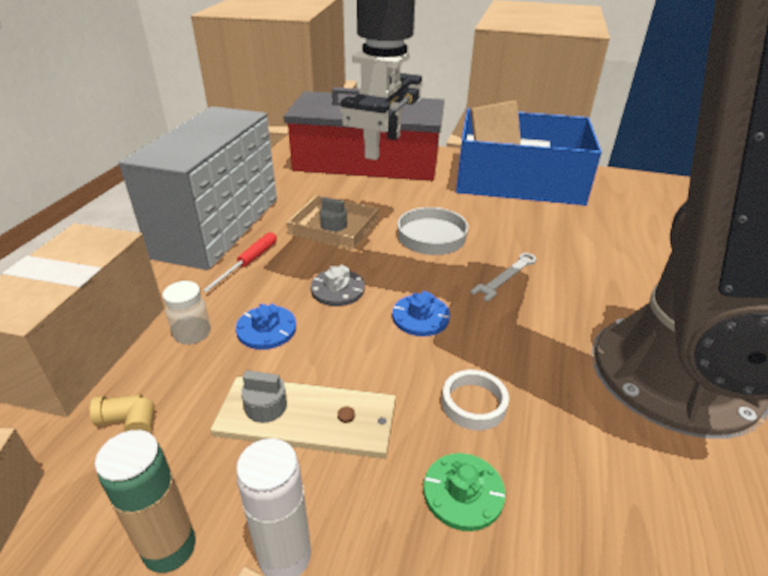

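The wrist view shows the cap upright in the middle of the tray at (380,117). The side view shows the rear cap still on the board at (264,398), the front stub bare at (346,414), and the robot clear of everything.

```bash
python3 -c "
from h import *
close_job()"
```

```text
the job is handed in; nothing more can be done
```

The front cap turned fully home on the steel gauge, so it is a good cap. It now stands upright in the middle of the rectangular cardboard tray, and the job is handed in.

- **Screwing on:** It passed the bad-cap stop angle (0.55 rad) with no turning moment. It stopped at about 73° (1.27 rad), where I measured 0.31 N m, with the rim about 1.3 mm above the shoulder. My readings showed at most about 6 N of downward press.
- **Unscrewing:** I turned it back to the slots, where it lifted off without resistance, then set it down in the tray. Sideways moments up to about 0.56 N m showed while turning back, but with contact forces under 3 N.
- **Last checks:** The wrist and side pictures show the cap upright in the tray, the other cap still on the rear place, and the gripper open and clear. I stopped at about 33 s of the 67 s allowed.
- **Check that failed:** My last depth measurement of the cap's top was no use, because it also picked up the gripper's own points. The final pose rests on the pictures.

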